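# Inhibit the gas alarm at the bench console

## Task

Calibration gas is about to be run through the detector, so inhibit the alarm first: on the grey bench console, lift the hinged black guard back with a fingertip until it stays open, flip the toggle beneath it over to the hinge side, then tip the guard forward so that it drops shut over the toggle. Push lightly with the fingers only, gripping nothing. Leave the console's other two controls as they are and the things around it where they stand.

Things in the scene. Friction and masses are not known exactly. Their poses are not given: they have to be found in the camera images.
- console: Fixed grey desk enclosure, 160 mm deep (its x), 320 mm wide (its y), flat white top 55 mm above the bench. Origin: centre of its underside; its front faces its own -x, towards the robot. Three control bays lie in a row at its y = -95, 0 and +95 mm, all at x = -30 mm; which control sits in which bay varies.
- switch: The guarded switch: fixed aluminium plate 84 x 46 x 3 mm on the console's top in one bay, yaw as the console. Origin on the console's top (55 mm above the bench) under the toggle's pivot (z = 9 mm); +x points to the guard's hinge, away from the robot, y along the hinge. The shut guard covers x = -24 to +23, y = -17 to +17, up to z = 36 mm; front, top and sides are closed down to 5 mm above the console.
- guard (a joint): Angle of the black guard: 0 shut, grows as its front is lifted up and back (away from the robot), stop at 1.7 rad. It weighs about 20 g and swings almost freely: below its balance point at about 1.1 rad it falls shut, above that it falls back on its stop and stays open.
- guard_hinge (a point): Middle of the guard's hinge line, fixed: 26 mm behind the toggle's pivot, 64 mm above the bench.
- guard_lip (a point): Middle of the front edge of the guard's finger lip; moves with the guard. Lip 30 mm wide, 2 mm thick, flared 35 degrees upward from the guard's front wall, sticking out 13 mm. Shut: 62 mm in front of the hinge line, 27 mm above it, 36 mm above the console's top. Open: about 35 mm behind the hinge line, 58 mm above it; the guard's flat outside then faces away from the robot, 27 to 30 mm behind the hinge line.
- toggle (a joint): Angle of the toggle: 0 leaning 0.3 rad towards the robot's side (away from the hinge; the start), 0.3 upright, 0.6 leaning 0.3 rad towards the hinge (inhibit). It snaps over its middle to whichever end is nearer and needs about 2 N at its tip.
- toggle_tip (a point): Tip of the toggle, a steel bat 23.5 mm long from its pivot and 8.4 mm thick at the tip; moves with it. At the start about 7 mm in front of the pivot and 31 mm above the console's top.
- ack (a joint): Travel (m) of the round black push button in another bay, 26 mm across in a 42 mm round housing, 21 mm tall above the console's top: 0 up, 0.005 pressed. Leave it alone.
- range (a joint): Angle (rad) of the black rotary knob in the third bay, 48 mm across on a 60 mm round base, 45 mm tall above the console's top: 0 as found. Leave it alone.
- bottle: Loose small reagent bottle, 34 mm across, 85 mm tall, standing beside the console; origin at the centre of its foot.
- pen_beaker: Loose clear beaker with three markers in it, 72 mm across, markers up to 150 mm high, standing on the other side of the console; origin at the centre of its foot.
- dish: Loose white sample dish, 90 mm across, 20 mm tall, behind the console; origin at the centre of its foot.
- calculator: Loose black pocket calculator, 75 x 130 x 12 mm, lying behind the console; origin at the centre of its underside.

How it is judged (in metres and radians):
On the way, in this order (a step that is already met when the one before it is completed fails the run):
1. the guard is lifted back past its balance point while the toggle still leans to the robot's side (value of joint guard above 1.25 rad and value of joint toggle below 0.15 rad), for 0.2 s.
2. the toggle is flipped to the hinge side under the open guard (value of joint toggle above 0.5 rad and value of joint guard above 0.8 rad), for 0.1 s.
At the end, for the whole second after the job is handed in: The guard is shut (within 0.08 rad) over the toggle, which leans to the hinge side (beyond 0.5 of 0.6 rad); the push button is up and the knob is as it was found (value of joint guard below 0.08 rad and value of joint toggle above 0.5 rad and value of joint ack below 0.002 m and value of joint range below 0.15 rad); the robot touches nothing.
It fails at once if the guard, the toggle or their plate is gripped or forced (over 30 N from the fingers) (contact force between the fingers and switch above 30 N).
It fails at once if the push button is pressed (value of joint ack above 0.003 m).
It fails at once if the knob is turned (value of joint range above 0.2 rad).
It fails at once if a thing beside the console is shifted or lifted (over 15 mm) (distance of any of bottle, pen_beaker, dish, calculator from where it was at the start of the episode above 0.015 m).
It also fails if it takes over 51 s, if anything falls off the work surface, if the arm or the gripper's body presses on something with over 40 N, if the wrist force passes 120 N, or if a joint passes its speed limit or range.

## Robot

A 6-joint arm with a two-finger parallel gripper is mounted at the origin on the work surface. World frame = base frame: x ahead of the robot, y to its left, z up, the work surface at z = 0. Lengths are in mm, angles in rad, forces in N, time in s.
With the tool pointing down it reaches from about 275 to 750 mm from the base axis. Payload 10.2 kg.
Tool frame: the origin (TCP) lies at the very end of the fingers, on their centre line; the grasp point (between the pads) lies 19 mm behind it; x points along the fingers, y is the direction in which the jaws open and shut, and the axes are right-handed (so a half turn about x gives the same grasp; the last joint's range is limited). The gripper opens to 85 mm and grips with 20 to 120 N. Pads are 22 mm wide; open, the fingers measure 114 mm over their backs; the gripper's body (76 mm by 85 mm) begins 54 mm behind the grasp point. The pads swing forward as they close: fully open they stand 13 mm farther back than shut.
Start: joints at [0.914, 0.313, 1.498, -0, 1.331, -0.223], TCP at [220.682, 476.372, 231.294] pointing down, gripper open.
Joint ranges: [-2.94, 2.94], [-0.97, 2.17], [0.19, 2.56], [-1.23, 4.37], [0.02, 3.11], [-2.88, 2.88]. Speed limits (rad/s): [2.39, 2.39, 3.01, 3.14, 3.14, 3.14].

## Interface

Orientations are given as a unit quaternion [w, x, y, z].
In Python, from rig import ctrl, viewer, order gives the robot as it stands. The module is installed in compiled form; this text tells all that it offers.
- The arm moves only by the tool carry_out, never from a script. Its argument "deltas" is a list of rows, each a list of 7 numbers: the gripper command: -1 is fully open, 1 is shut, values between are in proportion, then the shift along the tool's x, y, z in mm, then the turn, a rotation vector about the tool's x, y, z in degrees. A call has exactly 5 rows; each row is the pose to reach, as a shift and turn from the pose commanded when the call began, along the tool's axes at that moment; what a row does not reach only later rows make up. A row lasts 1/8 s, in which the tool goes at most 62.5 mm and 10.7 degrees, less where a joint would pass 70% of its speed; a pose out of reach is approached as far as the arm can. A call with a gripper value outside its range is refused whole. The fingers move at their own pace and stop on an object; "newtons" is the grip in N (left out, the last holds). Time passes only in rows, so rows that repeat a pose let the fingers close, or fill a call up. It gives the time, the measured TCP pose, the force and the opening at its end, in the units of the state.
- ctrl.sense(): the state, without advancing time (a new reading comes with each control period).
- viewer.capture(name): name is "scene" or "top"; returns the picture (420x560x3 uint8, red, green, blue); there is no depth.
- viewer.calibration(name): a dict with "fx", "fy", "cx", "cy" (pixels), "xyz" and "attitude" of the camera in the world. Camera axes: x right, y down, z forward; pixel columns grow to the right and rows downward; lengths in mm; the calibration is good to about 2 mm. A picture is of the moment at which its call begins. calibration takes no time and is no camera call.
- order.finish_job(): hands the job in, once; it reports no verdict.
The state is a dict: "time_s": time; "joints": joint angles; "dq": joint speeds; "tau": joint torques, N m; "eef_pos": TCP position; "ee_rot": TCP orientation; "force": force on the tool from outside, world axes, zero at the start; "wrist_torque": the same for the moment, N m; "grip_width": opening from 0.0 (shut) to 1.0 (fully open).
Only numpy, scipy, OpenCV 4.12 (cv2) and the standard library are available. Lean on these libraries where they do the work, as an engineer would, in place of code of your own. Each camera call takes 0.05 s, during which the arm holds its last target. There are 200 camera calls.

## Working session

There is one attempt and no reset: what is moved stays moved. The work goes in short steps, Python scripts to look and compute and a tool call to move; the robot and the scene stay as the last step left them, time stands still between calls to the robot, and variables do not carry over. Pictures are saved under pics/ and viewed, about 8 in all and at most 12, crops included, and the job is handed in when it is done.

Besides the shell and the picture viewer there is one more tool, called after "Call:" in YAML: its name, and indented under it one key for each argument. carry_out: Moves the arm, as the interface text tells. Its arguments: {"type":"object","properties":{"deltas":{"type":"array"},"newtons":{"type":"number"}},"required":["deltas"]}

```bash
mkdir -p pics
python3 - <<'E'
from rig import ctrl, viewer
import cv2
for n in("scene","top"):
    im=viewer.capture(n); cv2.imwrite(f"pics/{n}0.png",im[:,:,::-1]); print(viewer.calibration(n))
print(ctrl.sense())
E
```

```text
{'fx': 401.07829876453206, 'fy': 401.07829876453206, 'cx': 277.1161123731387, 'cy': 211.7023914652903, 'xyz': array([889.51972004, 349.18152516, 770.63043247]), 'attitude': array([-0.08976748,  0.32323264,  0.90343583, -0.26695721])}
{'fx': 401.464315838996, 'fy': 401.464315838996, 'cx': 281.6585095381412, 'cy': 211.2451192671256, 'xyz': array([ 552.83013962,   26.82944412, 1025.45686948]), 'attitude': array([-0.04105614,  0.71609681, -0.69603836,  0.03240904])}
{'time_s': 0.1, 'joints': array([ 9.13630903e-01,  3.13407658e-01,  1.49832245e+00,  1.37633953e-05,
        1.33099383e+00, -2.23393476e-01]), 'dq': array([-0.00062967, -0.00053047, -0.0017836 ,  0.00037242, -0.00099045,
        0.00064798]), 'tau': array([ 3.44215186e-03, -4.12892747e+01, -2.60140264e+01, -2.00603527e-04,
        3.02776694e-03,  1.07898680e-05]), 'eef_pos': array([220.52723198, 476.2033575 , 230.79988732]), 'ee_rot': array([ 0.69036579,  0.15180332,  0.69071527, -0.15252294]), 'force': array([ 0.89658379, -0.17508327,  0.44685798]), 'wrist_torque': array([ 0.02995369, -0.01876233,  0.03023937]), 'grip_width': 0.9999604788205965}
```

View pics/scene0.png

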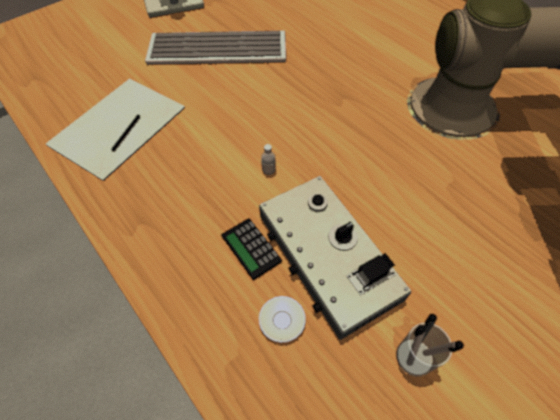

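View pics/top0.png

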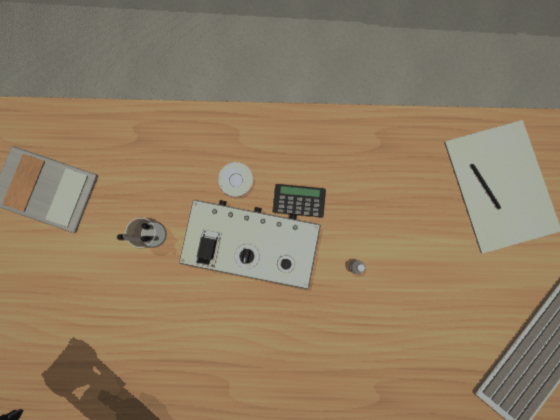

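The top view shows the console with its top corners at about (193,202), (320,222), (310,286) and (180,265). The guard is at (207,248), the knob at (246,257), the button at (286,264), the beaker at (145,233) and the bottle at (357,267). Next I'll fix the console's pose.

```bash
cat > h.py <<'E'
import numpy as np, cv2
from scipy.spatial.transform import Rotation as R
from rig import ctrl, viewer
def rot(q): return R.from_quat([q[1],q[2],q[3],q[0]]).as_matrix()
def ray(n,u,v,z):
    c=viewer.calibration(n); d=rot(c["attitude"])@[(u-c["cx"])/c["fx"],(v-c["cy"])/c["fy"],1]
    o=c["xyz"]; return o+d*(z-o[2])/d[2]
def proj(n,p):
    c=viewer.calibration(n); q=rot(c["attitude"]).T@(np.asarray(p,float)-c["xyz"])
    return np.array([c["fx"]*q[0]/q[2]+c["cx"],c["fy"]*q[1]/q[2]+c["cy"]])
E
python3 - <<'E'
from h import *
for n,(cu,cv_) in(("top",(230,255)),("scene",(310,265))):
    im=cv2.imread(f"pics/{n}0.png"); hsv=cv2.cvtColor(im,cv2.COLOR_BGR2HSV)
    m=((hsv[...,1]<70)&(hsv[...,2]>130)).astype(np.uint8)
    m=cv2.morphologyEx(m,cv2.MORPH_OPEN,np.ones((3,3)))
    k,l,s,c=cv2.connectedComponentsWithStats(m)
    best=min(range(1,k),key=lambda i:(s[i,4]<2000, np.hypot(*(c[i]-(cu,cv_)))))
    cs=cv2.findContours((l==best).astype(np.uint8),0,2)[0][0].reshape(-1,2)
    P=np.array([ray(n,u,v,55)[:2] for u,v in cs]).astype(np.float32)
    r=cv2.minAreaRect(P); print(n,s[best],r)
    print(cv2.boxPoints(r).round(1).tolist())
for n,L in(("top",dict(guard=(207,248),knob=(246,257),btn=(286,264),beak=(145,233),bottle=(357,267))),("scene",dict(guard=(377,268),knob=(343,238),btn=(318,201)))):
    for k,(u,v) in L.items(): print(n,k,ray(n,u,v,{'guard':91,'knob':80,'btn':76}.get(k,85)).round(0))
im=[cv2.resize(cv2.imread("pics/top0.png")[190:295,170:330],None,fx=5,fy=5,interpolation=2)]
cv2.imwrite("pics/c1.png",im[0])
E
```

```text
top [ 180  201  139   87 7274] ((573.545166015625, 116.1633071899414), (313.729736328125, 153.21115112304688), 80.47319793701172)
[[472.0, -25.899999618530273], [623.0999755859375, -51.20000076293945], [675.0999755859375, 258.20001220703125], [524.0, 283.5]]
scene [ 261  177  149  153 9173] ((572.6053466796875, 116.39743041992188), (313.4409484863281, 153.05816650390625), 80.40794372558594)
[[471.0, -25.399999618530273], [621.9000244140625, -50.900001525878906], [674.2000122070312, 258.20001220703125], [523.2999877929688, 283.70001220703125]]
top guard [560. 211.  91.]
top knob [541. 120.  80.]
top btn [528.  26.  76.]
top beak [590. 359.  85.]
top bottle [ 526. -139.   85.]
scene guard [555. 219.  91.]
scene knob [554. 131.  80.]
scene btn [530.  33.  76.]
```

View pics/c1.png

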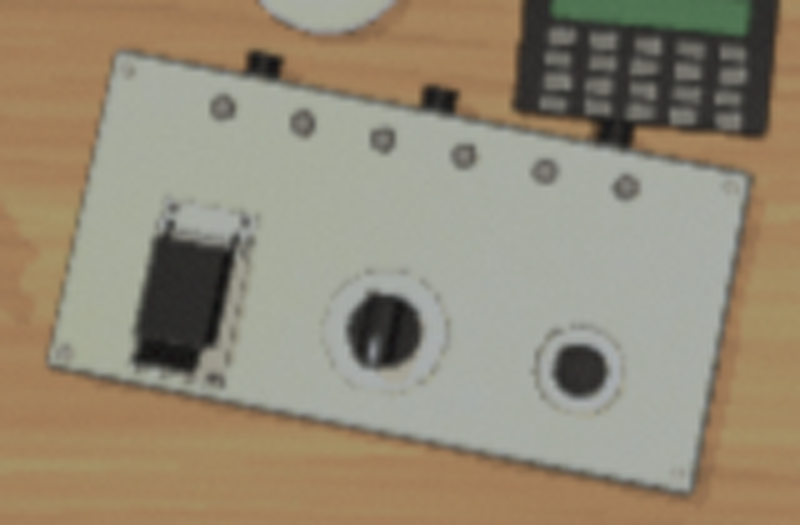

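```bash
cat >> h.py <<'E'
YAW=np.radians(-9.55); O=np.array([559.3,215.0,0])
X=np.array([np.cos(YAW),np.sin(YAW),0]); Y=np.array([-np.sin(YAW),np.cos(YAW),0])
def goal(sx,sy,z,pitch,flip=None,yaw=0):
    """move needed to bring TCP to switch coords sx,sy and world z, tool pitched down by pitch deg"""
    s=ctrl.sense(); R0=rot(s["ee_rot"]); p=np.radians(pitch); w=np.radians(yaw)
    XX=X*np.cos(w)+Y*np.sin(w); YY=-X*np.sin(w)+Y*np.cos(w)
    x=XX*np.cos(p)-np.array([0,0,np.sin(p)])
    out=[]
    for sg in(1,-1):
        y=sg*YY; R1=np.c_[x,y,np.cross(x,y)]
        out.append(R.from_matrix(R0.T@R1).as_rotvec(degrees=True))
    i=int(np.linalg.norm(out[1])<np.linalg.norm(out[0]))if flip is None else flip
    d=O+sx*X+sy*Y+[0,0,z]-s["eef_pos"]
    print("goal",(sx,sy,z,pitch),"shift",(R0.T@d).round(1),"turn",out[i].round(1),"|other|",np.linalg.norm(out[1-i]).round(0))
def st():
    s=ctrl.sense(); R0=rot(s["ee_rot"]); e=s["eef_pos"]-O
    print("t",round(s["time_s"],2),"sw xyz",np.round([e@X,e@Y,e[2]],1),"xdir",R0[:,0].round(2),"ydir",R0[:,1].round(2),"F",s["force"].round(1),"q",s["joints"].round(2),"w",round(s["grip_width"],2))
E
python3 -c "
from h import *
st(); goal(-90,0,200,90); goal(-90,0,200,30)"
```

```text
t 0.1 sw xyz [-377.4  201.4  230.8] xdir [-0. -0. -1.] ydir [ 0.42  0.91 -0.  ] F [ 0.9 -0.2  0.4] q [ 0.91  0.31  1.5   0.    1.33 -0.22] w 1.0
goal (-90, 0, 200, 90) shift [  30.8 -118.3  330.4] turn [-15.3  -0.    0.1] |other| 165.0
goal (-90, 0, 200, 30) shift [  30.8 -118.3  330.4] turn [-13.8 -59.7   8.1] |other| 167.0
```

Call:
carry_out:
  deltas:
    - [1,4,-17,47,-2,-8.5,1]
    - [1,8,-34,94,-4,-17,2]
    - [1,13,-51,141,-6,-25.5,3]
    - [1,17,-68,188,-8,-34,4.5]
    - [1,22,-84,236,-10,-42.5,6]
  newtons: 20

```text
time_s: 0.72
eef_pos: [400.1, 300.3, 209.4]
ee_rot: [0.912, 0.062, 0.394, -0.101]
force: [1.9, -0.5, 0.8]
grip_width: 0.0
```

```bash
python3 -c "
from h import *
st(); goal(-90,0,160,30)"
```

```text
t 0.72 sw xyz [-171.1   57.7  209.4] xdir [ 0.67 -0.14 -0.73] ydir [0.23 0.97 0.03] F [ 1.9 -0.5  0.8] q [ 0.68  0.16  1.96 -0.92  0.72 -0.02] w 0.0
goal (-90, 0, 160, 30) shift [ 92.7 -53.7  29.5] turn [ -3.9 -16.9   1.9] |other| 176.0
```

```bash
python3 -c "
from h import *
goal(-75,0,140,38,yaw=14)"
```

```text
goal (-75, 0, 140, 38) shift [117.6 -53.4  26.8] turn [-13.5  -8.6  11.9] |other| 167.0
```

Call:
carry_out:
  deltas:
    - [1,24,-11,6,-3,-2,2.5]
    - [1,47,-22,11,-6,-4,5]
    - [1,71,-33,16,-9,-6,8]
    - [1,95,-43,22,-12,-8,11]
    - [1,118,-53,27,-13.5,-8.6,12]

```text
time_s: 1.35
eef_pos: [492.2, 224.8, 181.7]
ee_rot: [0.933, -0.011, 0.357, 0.041]
force: [0.7, 0.0, 0.2]
grip_width: -0.002
```

```bash
python3 -c "
from h import *
st(); goal(-70,0,90,38,yaw=14)
im=viewer.capture('scene'); cv2.imwrite('pics/s1.png',cv2.resize(im[160:380,240:480,::-1],None,fx=3,fy=2.7))
for z in (64,91): print(proj('scene',O+26*X+[0,0,z]))
print(proj('scene',O-36*X+[0,0,91]),proj('scene',ctrl.sense()['eef_pos']))
"
```

```text
t 1.35 sw xyz [-67.8  -1.4 181.7] xdir [ 0.74  0.07 -0.67] ydir [-0.08  1.    0.01] F [0.7 0.  0.2] q [ 0.28  0.15  2.11 -1.23  0.15 -0.21] w -0.0
goal (-70, 0, 90, 38) shift [ 59.9   1.2 -69.5] turn [-0.1 -3.9 -0.6] |other| 180.0
[359.87315685 280.07538051]
[362.2860447  274.20712497]
[389.31966456 258.87580573] [414.26345556 226.21409626]
```

View pics/s1.png

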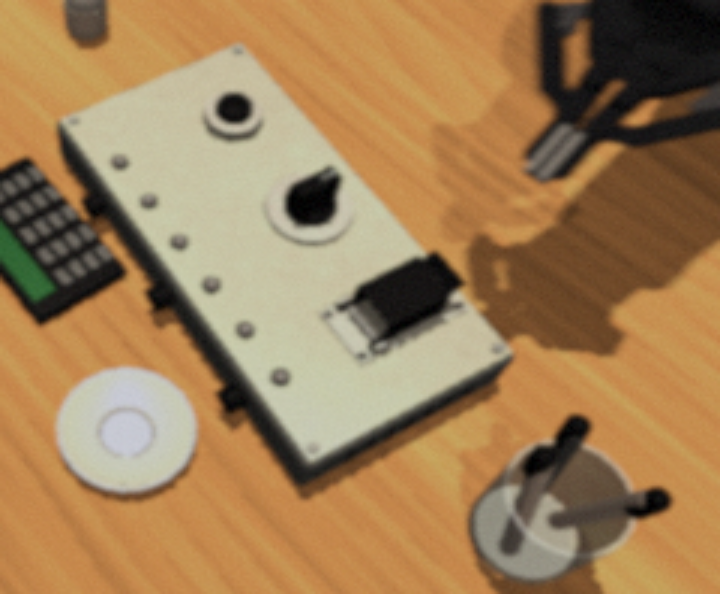

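The lip is predicted at crop (447,267) and shows at (440,265), and the fingertip also agrees, so the pose is right. The wrist's joint-4 limit rules out shallow pitches, so I'll use about 52°.

```bash
python3 -c "
from h import *
goal(-62,0,110,52,yaw=14)"
```

```text
goal (-62, 0, 110, 52) shift [ 50.9   1.3 -49.6] turn [-0.  10.1 -0.5] |other| 180.0
```

Call:
carry_out:
  deltas:
    - [1,5,0,-5,0,4,0]
    - [1,15,0,-15,0,8,0]
    - [1,27,1,-26,0,10,-0.5]
    - [1,39,1,-38,0,10,-0.5]
    - [1,51,1,-50,0,10,-0.5]

```text
time_s: 2.02
eef_pos: [495.7, 227.9, 109.4]
ee_rot: [0.898, -0.016, 0.438, 0.035]
force: [0.1, -0.1, 1.0]
grip_width: -0.001
```

```bash
python3 -c "
from h import *
st(); goal(-55,0,76,52,yaw=14);goal(-42,0,76,52,yaw=14)"
```

```text
t 2.02 sw xyz [-64.9   2.2 109.4] xdir [ 0.61  0.05 -0.79] ydir [-0.08  1.    0.  ] F [ 0.1 -0.1  1. ] q [ 0.27  0.3   2.05 -0.75  0.17 -0.67] w -0.0
goal (-55, 0, 76, 52) shift [ 31.9  -4.6 -13.4] turn [-0.1  0.  -0.1] |other| 180.0
goal (-42, 0, 76, 52) shift [39.6 -7.7 -3.5] turn [-0.1  0.  -0.1] |other| 180.0
```

Call:
carry_out:
  deltas:
    - [1,8,-1,-4,0,0,0]
    - [1,16,-2,-8,0,0,0]
    - [1,24,-3.5,-11,0,0,0]
    - [1,32,-4.6,-13.4,0,0,0]
    - [1,32,-4.6,-13.4,0,0,0]

```text
time_s: 2.65
eef_pos: [505.2, 223.9, 76.1]
ee_rot: [0.898, -0.017, 0.438, 0.035]
force: [-1.0, 0.3, 0.3]
grip_width: -0.003
```

```bash
python3 -c "
from h import *
st()
for g in [(-40,0,76),(-27,0,96),(-8,0,110),(14,0,118),(34,0,119),(46,0,117)]: goal(*g,52,yaw=14)
im=viewer.capture('scene'); cv2.imwrite('pics/s2.png',cv2.resize(im[210:310,320:460,::-1],None,fx=5,fy=5,interpolation=2))
"
```

```text
t 2.65 sw xyz [-54.9  -0.2  76.1] xdir [ 0.61  0.05 -0.79] ydir [-0.08  1.    0.  ] F [-1.   0.3  0.3] q [ 0.26  0.39  2.06 -1.23  0.12 -0.2 ] w -0.0
goal (-40, 0, 76, 52) shift [ 9.  -3.4 11.4] turn [-0.   0.  -0.1] |other| 180.0
goal (-27, 0, 96, 52) shift [ 1.  -6.5 33.6] turn [-0.   0.  -0.1] |other| 180.0
goal (-8, 0, 110, 52) shift [  1.3 -11.1  56.8] turn [-0.   0.  -0.1] |other| 180.0
goal (14, 0, 118, 52) shift [  8.2 -16.4  78.5] turn [-0.   0.  -0.1] |other| 180.0
goal (34, 0, 119, 52) shift [ 19.3 -21.2  94.4] turn [-0.   0.  -0.1] |other| 180.0
goal (46, 0, 117, 52) shift [ 28.1 -24.2 102.4] turn [-0.   0.  -0.1] |other| 180.0
```

View pics/s2.png

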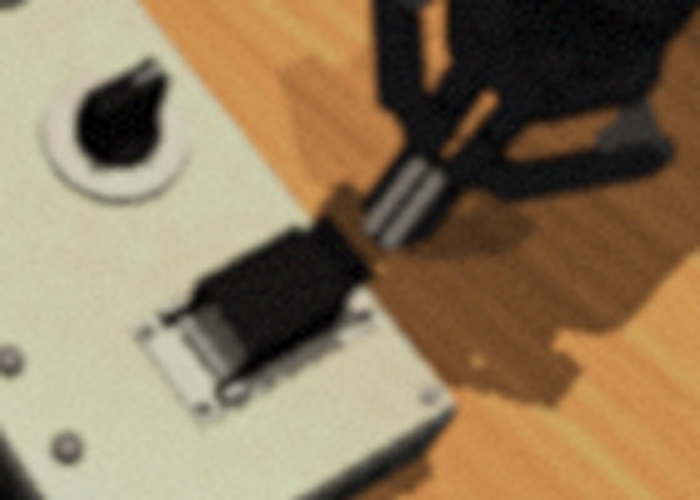

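Call:
carry_out:
  deltas:
    - [1,4.5,-1.7,6,0,0,0]
    - [1,9,-3.4,11.5,0,0,0]
    - [1,7,-4.4,18,0,0,0]
    - [1,4,-5.4,25,0,0,0]
    - [1,1,-6.5,33.5,0,0,0]

```text
time_s: 3.32
eef_pos: [532.9, 219.6, 97.1]
ee_rot: [0.898, -0.018, 0.437, 0.036]
force: [-1.4, -0.5, 0.1]
grip_width: -0.001
```

```bash
python3 -c "
from h import *
st()
for g in [(-8,0,110),(14,0,118),(34,0,119),(46,0,117)]: goal(*g,52,yaw=14)
im=viewer.capture('scene'); cv2.imwrite('pics/s3.png',cv2.resize(im[210:310,320:460,::-1],None,fx=5,fy=5,interpolation=2))
"
```

```text
t 3.33 sw xyz [-26.8   0.1  97.1] xdir [ 0.62  0.05 -0.79] ydir [-0.08  1.   -0.  ] F [-1.4 -0.5  0.1] q [ 0.23  0.38  1.99 -0.67  0.15 -0.79] w -0.0
goal (-8, 0, 110, 52) shift [ 1.1 -4.7 22.3] turn [ 0.1  0.1 -0.1] |other| 180.0
goal (14, 0, 118, 52) shift [  8.  -10.1  44. ] turn [ 0.1  0.1 -0.1] |other| 180.0
goal (34, 0, 119, 52) shift [ 19.1 -15.   59.9] turn [ 0.1  0.1 -0.1] |other| 180.0
goal (46, 0, 117, 52) shift [ 27.9 -17.9  67.8] turn [ 0.1  0.1 -0.1] |other| 180.0
```

View pics/s3.png

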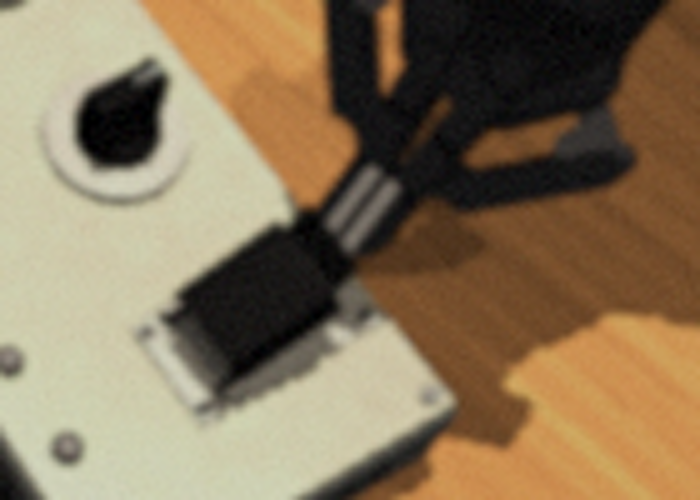

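The guard is lifting on the finger: its lip rests against the finger at about (330,260) and the plate shows beneath it at (355,300). I'll continue along the arc.

Call:
carry_out:
  deltas:
    - [1,0.5,-2.4,11,0,0,0]
    - [1,1,-4.7,22.3,0,0,0]
    - [1,4,-7.4,33,0,0,0]
    - [1,8,-10,44,0,0,0]
    - [1,13,-12.5,52,0,0,0]

```text
time_s: 4.0
eef_pos: [582.9, 210.8, 118.8]
ee_rot: [0.899, -0.017, 0.437, 0.036]
force: [-0.6, 0.8, 0.5]
grip_width: 0.001
```

```bash
python3 -c "
from h import *
st()
for g in [(38,0,120),(48,0,120)]: goal(*g,52,yaw=14)
im=viewer.capture('scene'); cv2.imwrite('pics/s4.png',cv2.resize(im[210:310,320:460,::-1],None,fx=5,fy=5,interpolation=2))
"
```

```text
t 4.0 sw xyz [ 24.   -0.3 118.8] xdir [ 0.62  0.05 -0.79] ydir [-0.08  1.    0.  ] F [-0.6  0.8  0.5] q [ 0.19  0.41  1.86 -0.3   0.22 -1.2 ] w 0.0
goal (38, 0, 120, 52) shift [ 7.5 -3.2 11.5] turn [ 0.1  0.1 -0.1] |other| 180.0
goal (48, 0, 120, 52) shift [13.5 -5.6 19.1] turn [ 0.1  0.1 -0.1] |other| 180.0
```

View pics/s4.png

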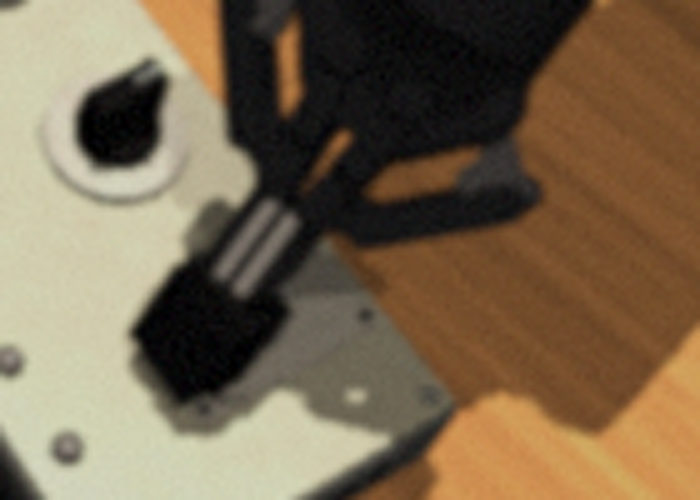

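Call:
carry_out:
  deltas:
    - [1,3,-2,10,0,0,0]
    - [1,6,-4,19,0,0,0]
    - [1,6,-4,19,0,0,0]
    - [1,-20,-2,0,0,0,0]
    - [1,-40,0,-15,0,0,0]

```text
time_s: 4.68
eef_pos: [544.9, 207.8, 140.4]
ee_rot: [0.898, -0.016, 0.438, 0.035]
force: [0.5, -0.1, -0.1]
grip_width: 0.002
```

```bash
python3 -c "
from h import *
st()
for g in [(-40,0,130),(-40,0,84),(-18,0,84),(2,0,84)]: goal(*g,52,yaw=14)
im=viewer.capture('scene'); cv2.imwrite('pics/s5.png',cv2.resize(im[210:310,320:460,::-1],None,fx=5,fy=5,interpolation=2))
"
```

```text
t 4.67 sw xyz [-13.   -9.5 140.4] xdir [ 0.61  0.05 -0.79] ydir [-0.08  1.    0.  ] F [ 0.5 -0.1 -0.1] q [ 0.2   0.31  1.94 -0.29  0.25 -1.19] w 0.0
goal (-40, 0, 130, 52) shift [ -6.5  15.8 -25.3] turn [-0.   0.  -0.1] |other| 180.0
goal (-40, 0, 84, 52) shift [ 29.7  15.7 -53.6] turn [-0.   0.  -0.1] |other| 180.0
goal (-18, 0, 84, 52) shift [ 42.8  10.4 -36.8] turn [-0.   0.  -0.1] |other| 180.0
goal (2, 0, 84, 52) shift [ 54.8   5.5 -21.5] turn [-0.   0.  -0.1] |other| 180.0
```

View pics/s5.png

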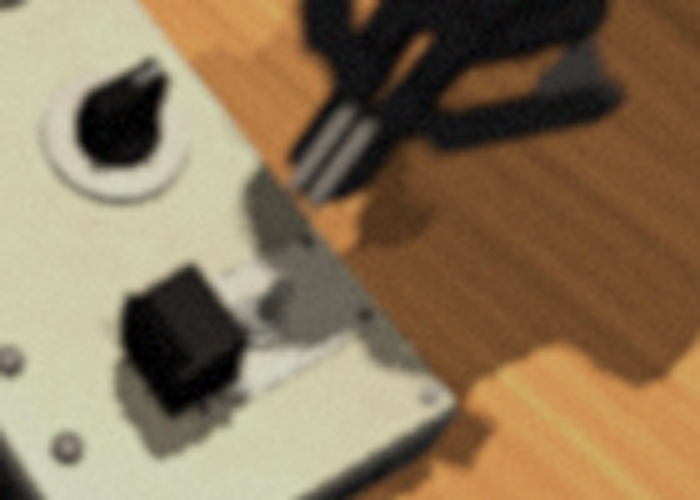

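The guard stands open at about (180,340). Now I'll drop in front of the toggle.

Call:
carry_out:
  deltas:
    - [1,-4,8,-18,0,0,0]
    - [1,-6,16,-28,0,0,0]
    - [1,8,16,-38,0,0,0]
    - [1,20,16,-46,0,0,0]
    - [1,30,16,-54,0,0,0]

```text
time_s: 5.35
eef_pos: [521.1, 222.2, 83.0]
ee_rot: [0.898, -0.016, 0.438, 0.036]
force: [0.6, -0.1, 2.3]
grip_width: -0.001
```

```bash
python3 -c "
from h import *
st()
for g in [(-36,0,74),(-22,0,74),(-8,0,74)]: goal(*g,52,yaw=14)
"
```

```text
t 5.35 sw xyz [-38.8   0.7  83. ] xdir [ 0.61  0.05 -0.79] ydir [-0.08  1.    0.  ] F [ 0.6 -0.1  2.3] q [ 0.24  0.39  2.02 -0.96  0.12 -0.49] w -0.0
goal (-36, 0, 74, 52) shift [ 8.6 -1.4 -3.5] turn [-0.   0.1 -0.1] |other| 180.0
goal (-22, 0, 74, 52) shift [17.  -4.8  7.2] turn [-0.   0.1 -0.1] |other| 180.0
goal (-8, 0, 74, 52) shift [25.4 -8.2 17.9] turn [-0.   0.1 -0.1] |other| 180.0
```

Call:
carry_out:
  deltas:
    - [1,9,-1.4,-3.5,0,0,0]
    - [1,17,-4.8,7,0,0,0]
    - [1,20,-6,11,0,0,0]
    - [1,23,-7,14.5,0,0,0]
    - [1,25.4,-8,18,0,0,0]

```text
time_s: 5.98
eef_pos: [551.7, 216.4, 74.5]
ee_rot: [0.898, -0.016, 0.438, 0.036]
force: [-0.1, -1.4, 0.7]
grip_width: 0.001
```

```bash
python3 -c "
from h import *
st(); goal(-6,0,74,52,yaw=14);goal(-40,0,90,52,yaw=14);goal(-60,0,110,52,yaw=14)
"
```

```text
t 5.97 sw xyz [-7.8  0.1 74.5] xdir [ 0.61  0.05 -0.79] ydir [-0.08  1.    0.  ] F [-0.1 -1.4  0.7] q [ 0.21  0.45  1.96 -0.82  0.11 -0.64] w 0.0
goal (-6, 0, 74, 52) shift [ 1.4 -0.6  1. ] turn [-0.   0.1 -0.1] |other| 180.0
goal (-40, 0, 90, 52) shift [-31.5   7.7 -15.1] turn [-0.   0.1 -0.1] |other| 180.0
goal (-60, 0, 110, 52) shift [-59.2  12.6 -18. ] turn [-0.   0.1 -0.1] |other| 180.0
```

Call:
carry_out:
  deltas:
    - [1,0.8,-0.3,0.5,0,0,0]
    - [1,0.8,-0.3,0.5,0,0,0]
    - [1,-20,5,-10,0,0,0]
    - [1,-50,10,-17,0,0,0]
    - [1,-90,12,-25,0,0,0]

```text
time_s: 6.6
eef_pos: [474.6, 222.4, 130.3]
ee_rot: [0.898, -0.016, 0.438, 0.035]
force: [-0.6, 0.3, 0.2]
grip_width: -0.001
```

```bash
python3 -c "
from h import *
st()
im=viewer.capture('top'); cv2.imwrite('pics/t6.png',cv2.resize(im[215:275,170:250,::-1],None,fx=8,fy=8,interpolation=2))
for g in [(0,0,64),(-7,0,86),(7,0,86),(61,0,122)]: print(g,(proj('top',O+g[0]*X+[0,0,g[2]])-[170,215])*8)
"
```

```text
t 6.6 sw xyz [-84.7  -6.7 130.3] xdir [ 0.61  0.05 -0.79] ydir [-0.08  1.    0.  ] F [-0.6  0.3  0.2] q [ 0.27  0.22  2.09 -0.61  0.21 -0.82] w -0.0
(0, 0, 64) [298.85518852 265.43739376]
(-7, 0, 86) [279.05509993 288.13822102]
(7, 0, 86) [289.28594661 240.89975822]
(61, 0, 122) [304.82206557  50.32201155]
```

View pics/t6.png

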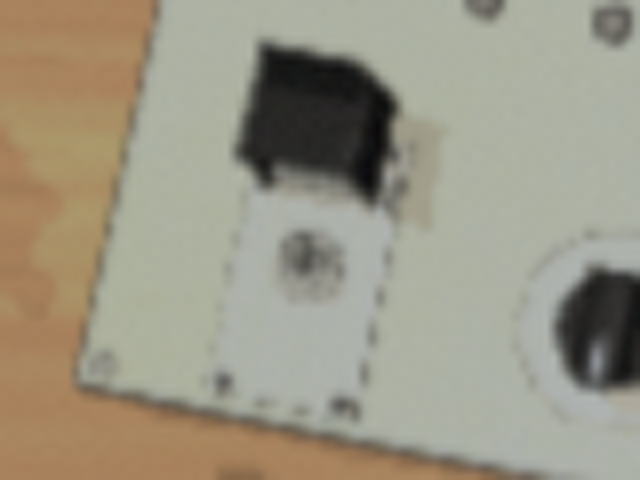

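Toggle tip is at (300,250), up-image of its bushing at (312,268): it leans to the hinge side (predicted shift is (-10,-24); for the start side it would be (-20,+23)). The guard is still open. Now I'll go up and over, behind the guard.

```bash
python3 -c "
from h import *
goal(-60,0,210,70,yaw=7); goal(86,-3,200,90)"
```

```text
goal (-60, 0, 210, 70) shift [-43.5  -0.   69.5] turn [ 6.2 18.1 -3.6] |other| 174.0
goal (86, -3, 200, 90) shift [ 51.3 -38.5 174.1] turn [13.5 37.9 -4.8] |other| 167.0
```

Call:
carry_out:
  deltas:
    - [1,-20,0,25,2,6,-1]
    - [1,-40,0,55,4,12,-2]
    - [1,-44,0,70,6,18,-3.6]
    - [1,-30,-8,90,8,23,-4]
    - [1,-15,-14,110,10,28,-4.3]

```text
time_s: 7.28
eef_pos: [554.5, 214.1, 210.3]
ee_rot: [0.764, 0.037, 0.643, -0.041]
force: [-0.2, 0.4, 0.5]
grip_width: 0.002
```

```bash
python3 -c "
from h import *
st(); goal(86,-3,190,90)"
```

```text
t 7.28 sw xyz [ -4.6  -1.7 210.3] xdir [ 0.17 -0.02 -0.99] ydir [0.11 0.99 0.  ] F [-0.2  0.4  0.5] q [ 0.19  0.4   1.44 -0.05  1.13 -1.25] w 0.0
goal (86, -3, 190, 90) shift [35.5 -6.4 85.6] turn [ 3.1  9.9 -0.5] |other| 177.0
```

Call:
carry_out:
  deltas:
    - [1,5,-1.5,22,1,3,0]
    - [1,10,-3,44,2,6,0]
    - [1,20,-5,66,3,9,-0.5]
    - [1,35,-6.4,86,3,10,-0.5]
    - [1,35,-6.4,86,3,10,-0.5]

```text
time_s: 7.9
eef_pos: [643.8, 197.2, 188.1]
ee_rot: [0.704, 0.058, 0.706, -0.059]
force: [-0.5, 0.5, -0.5]
grip_width: -0.0
```

```bash
python3 -c "
from h import *
st(); goal(86,-3,106,90); goal(62,-3,106,90);goal(30,-3,106,90)"
```

```text
t 7.9 sw xyz [ 86.3  -3.6 188.1] xdir [-0. -0. -1.] ydir [ 0.16  0.99 -0.  ] F [-0.5  0.5 -0.5] q [ 0.12  0.68  1.04 -0.    1.42 -1.28] w -0.0
goal (86, -3, 106, 90) shift [82.1  0.7  0. ] turn [ 0.1 -0.2  0.1] |other| 180.0
goal (62, -3, 106, 90) shift [ 82.2   0.7 -24. ] turn [ 0.1 -0.2  0.1] |other| 180.0
goal (30, -3, 106, 90) shift [ 82.3   0.8 -56. ] turn [ 0.1 -0.2  0.1] |other| 180.0
```

Call:
carry_out:
  deltas:
    - [1,28,0,0,0,0,0]
    - [1,56,0,0,0,0,0]
    - [1,82,0.7,0,0,0,0]
    - [1,82,0.7,-8,0,0,0]
    - [1,82,0.7,-15,0,0,0]

```text
time_s: 8.52
eef_pos: [628.3, 201.5, 109.9]
ee_rot: [0.705, 0.058, 0.704, -0.057]
force: [0.6, 0.7, 0.7]
grip_width: -0.001
```

Call:
carry_out:
  deltas:
    - [1,0,0,-10,0,0,0]
    - [1,0,0,-20,0,0,0]
    - [1,0,0,-30,0,0,0]
    - [1,0,0,-39,0,0,0]
    - [1,0,0,-48,0,0,0]

```text
time_s: 9.15
eef_pos: [580.7, 209.1, 108.4]
ee_rot: [0.705, 0.058, 0.705, -0.058]
force: [-0.8, -0.4, 0.5]
grip_width: 0.004
```

```bash
python3 -c "
from h import *
st(); goal(60,-3,200,90)
im=viewer.capture('scene'); cv2.imwrite('pics/s7.png',cv2.resize(im[210:310,320:460,::-1],None,fx=5,fy=5,interpolation=2))
"
```

```text
t 9.15 sw xyz [ 22.   -2.3 108.4] xdir [-0.  0. -1.] ydir [0.16 0.99 0.  ] F [-0.8 -0.4  0.5] q [ 0.16  0.63  1.35  0.    1.16 -1.25] w 0.0
goal (60, -3, 200, 90) shift [-91.7  -0.8  37.9] turn [ 0.2 -0.  -0. ] |other| 180.0
```

View pics/s7.png

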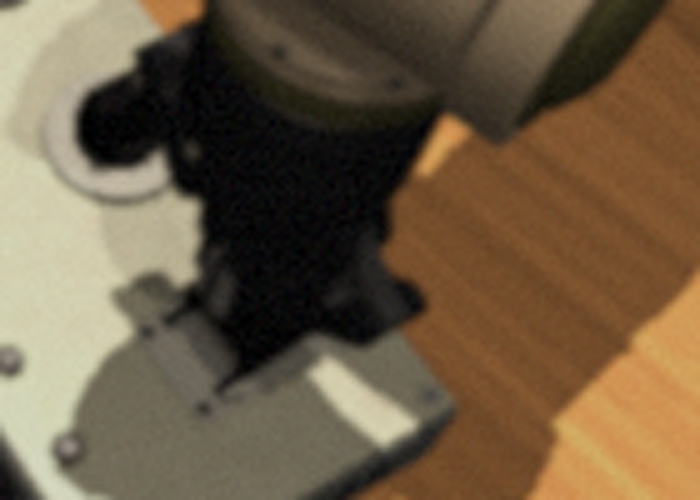

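The guard has left its open position, because the hinge area at (190,350) is now clear. I'll lift away, back and up, and check.

Call:
carry_out:
  deltas:
    - [1,-15,0,8,0,0,0]
    - [1,-40,0,12,0,0,0]
    - [1,-80,0,12,0,0,0]
    - [1,-125,0,0,0,0,0]
    - [1,-140,0,-50,0,0,0]

```text
time_s: 9.82
eef_pos: [533.1, 216.7, 250.6]
ee_rot: [0.706, 0.059, 0.703, -0.058]
force: [0.2, 1.9, -0.8]
grip_width: -0.003
```

Call:
carry_out:
  deltas:
    - [1,0,0,-50,0,0,0]
    - [1,0,0,-100,0,0,0]
    - [1,0,0,-140,0,0,0]
    - [1,0,0,-140,0,0,0]
    - [1,0,0,-140,0,0,0]

```text
time_s: 10.45
eef_pos: [394.5, 239.7, 248.6]
ee_rot: [0.705, 0.058, 0.705, -0.058]
force: [0.7, 0.1, 0.2]
grip_width: 0.003
```

```bash
python3 -c "
from h import *
st()
a=viewer.capture('scene')[160:380,240:480]; b=viewer.capture('top')[160:300,110:380]
h=lambda i:cv2.resize(i[:,:,::-1],(400,int(400*i.shape[0]/i.shape[1])),interpolation=2)
a,b=h(a),h(b); b=cv2.copyMakeBorder(b,0,a.shape[0]-b.shape[0],0,0,0)
cv2.imwrite('pics/f8.png',np.hstack([a,b]))
"
```

```text
t 10.45 sw xyz [-166.6   -3.   248.6] xdir [ 0.  0. -1.] ydir [0.16 0.99 0.  ] F [0.7 0.1 0.2] q [ 0.29  0.16  1.65  0.    1.33 -1.12] w 0.0
```

View pics/f8.png

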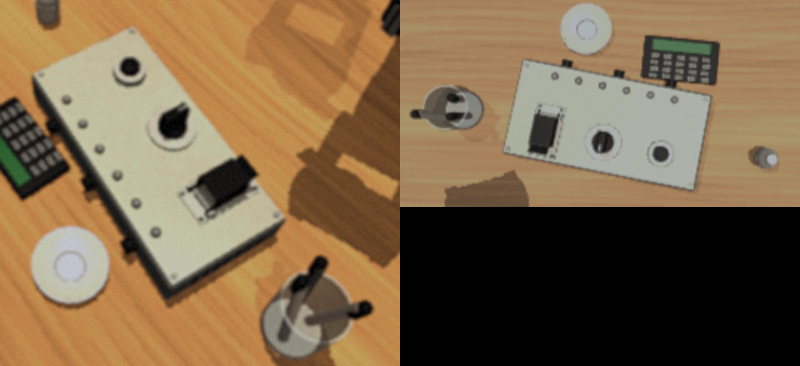

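Both views show the guard shut: (225,183) in the scene half and (543,133) in the top half. The other items look unmoved. I'll compare against the first picture, then hand in.

```bash
python3 -c "
from h import *
from rig import order
a=cv2.imread('pics/top0.png'); b=viewer.capture('top')[:,:,::-1]
f=lambda i,n:cv2.absdiff(a,b)[n[0]:n[1],n[2]:n[3]].mean().round(1)
for k,n in dict(guard=(225,272,192,222),knob=(240,272,232,262),btn=(252,276,274,298),beaker=(215,250,115,170),bottle=(255,280,345,370),dish=(160,200,215,255),calc=(180,218,272,328)).items(): print(k,f(a,n))
m=lambda i:[round(float(v),1) for v in np.argwhere(i[225:272,190:224].max(2)<60).mean(0)]
print(m(a),m(b)); order.finish_job()"
```

```text
guard 3.5
knob 4.1
btn 4.1
beaker 3.1
bottle 3.4
dish 4.2
calc 2.5
[25.3, 16.0] [25.3, 16.0]
the job is handed in; nothing more can be done
```

The alarm is inhibited and I handed the job in at about 10.5 s on the robot's clock, well under the 51 s limit. I lifted the guard with the shut fingertips until it stayed open and flipped the toggle to the hinge side. I then went over the top and tipped the guard forward from behind, so it fell shut.

**Last checks:**
- **Guard:** it is shut, and its dark area in the top view has exactly the same centre as in the first picture.
- **Toggle:** the top view showed it leaning to the hinge side before I closed the guard. It cannot be seen under the shut guard, so I could not check it again.
- **Other controls and loose things:** the knob, button, beaker, bottle, dish and calculator differ from the first picture only by camera noise.
- **Forces:** the readings I took stayed under about 3 N. The arm ended clear of everything.

**What disagreed:**
- The switch showed about 3–4 mm to the side of my estimated position, which did not affect the moves.
- The shallow finger angle I first planned ran into joint 4's limit, so I lifted the guard with the fingers pitched 52° down instead.

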